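# Hold the butter cover ready over the butter

### The arm

A 7-joint arm with a two-finger parallel gripper is mounted at the origin on the work surface; the furniture and walls round the work are solid. World frame = base frame: x ahead of the robot, y to its left, z up, the work surface at z = 0. Lengths are in m, angles in rad, forces in N, time in s.
With the tool pointing down it reaches from about 0.4 to 0.85 m from the base axis. Payload 10.4 kg.
Tool frame: the origin (TCP) lies between the finger pads; the fingertips stand 22 mm ahead of it and the grasp point (between the pads) lies 3 mm ahead of it; z points along the fingers, y is the line along which they close (so a half turn about z gives the same grasp; the last joint's range is limited). The gripper opens to 85 mm and grips with 20 to 120 N. Pads are 22 mm wide; open, the fingers measure 114 mm over their backs; the gripper's body (76 mm by 85 mm) begins 54 mm behind the grasp point. The pads swing forward as they close: fully open they stand 13 mm farther back than shut.
Start: joints at [1.122, 0.332, -0.065, 1.46, 0.022, 1.35, -0.088], TCP at [0.258, -0.569, 0.253] pointing down, gripper open.
Joint ranges: [-2.6, 2.6], [-0.5, 2.12], [-1.47, 1.34], [0.16, 2.42], [-1.27, 4.41], [0.06, 2.06], [-2.6, 2.6]. Speed limits (rad/s): [2.22, 2.22, 2.79, 2.79, 3.14, 3.14, 3.14].

### API

Orientations are given as a unit quaternion [x, y, z, w].
In Python, from workcell import manip, camera, ticket, boxes_of, outline_of gives the robot as it stands.
- The arm moves only by the tool carry_out, never from a script. Its argument "deltas" is a list of rows, each a list of 5 numbers: the shift along the tool's x, y, z as a fraction of full scale, then the turn about the tool's z as a fraction of full scale, then the opening, from -1 (shut) to 1 (fully open), so that 0 is half open. In form: [[tx, ty, tz, spin, gripper], ...]. A call has 1 to 20 rows; each row is the pose to reach, as a shift and turn from the pose commanded when the call began, along the tool's axes at that moment; what a row does not reach only later rows make up. Full scale, the value 1, is 150 mm for a shift and 30 degrees for a turn. A row lasts 1/8 s, in which the tool goes at most 62.5 mm and 10.7 degrees, less where a joint would pass 70% of its speed; a pose out of reach is approached as far as the arm can. A call with a number of a shift or a turn outside -1 to 1 is refused whole. A call with a gripper value outside its range is refused whole. The fingers move at their own pace and stop on an object; "force" is the grip in N (left out, the last holds). Time passes only in rows, so rows that repeat a pose let the fingers close. It gives the time, the measured TCP pose, the force, the opening and the grip force at its end, in the units of the state.
- manip.get_obs(): the state, without advancing time (a new reading comes with each control period).
- camera(name): name is "side" or "top"; returns a dict with "img" (480x640x3 uint8, red, green, blue), "depth" (480x640 float32, m along the optical axis (not along the pixel's ray), 0 where there is no reading), "vertical_fov" (degrees; the focal length in pixels is half the picture's height over the tangent of half this angle, whatever the lens; pixels are square), "cx", "cy" (the principal point, pixels), "R" (3x3) and "t" (3): a world point X has camera coordinates R X + t. Camera axes: x right, y down, z forward; pixel columns grow to the right and rows downward; lengths in m; the calibration is good to about 2 mm. A picture is of the moment at which its call begins.
- ticket.hand_in(): hands the job in; it is judged then, once.
Trained networks look in a picture, given as the dict that the camera call returned (one of the last four; its "shot" number tells which), for a name from the list of things; names that differ only in an ending like _2 or _b are one class to them, and where a whole thing is asked for, a point or a joint stands for the part that bears it (a point fixed in the world has none). Each returns a list of dicts, best first, with "conf" (0 to 1); they miss things now and then, are a little off and sometimes report something else, mostly with a low value. They report only what shows in the picture. A call takes as long as a camera call.
- boxes_of(query, picture): "position" ([x, y, z] in m, in world coordinates, good to about 4 mm: the middle of the surface that is visible of it).
- outline_of(query, picture): "region" (480x640 bool, what is visible of it).
The state is a dict: "clock": time; "joint_pos": joint angles; "joint_velocities": joint speeds; "tau": joint torques, N m; "position": TCP position; "ee_rot": TCP orientation; "ft_force": force on the tool from outside, world axes, zero at the start; "torque": the same for the moment, N m; "grip_width": opening from 0.0 (shut) to 1.0 (fully open); "grasp_force": force on a finger pad.
Only numpy, scipy, OpenCV 4.12 (cv2) and the standard library are available. Lean on these libraries where they do the work, as an engineer would, in place of code of your own. Each camera call takes 0.05 s, during which the arm holds its last target. There are 200 camera calls.

### The job

Pick up the metal butter cover by its bar handle, carry it over the row of mug and jars to the butter on its wooden dish, and stop with it hovering level there: centred over the butter, its long side square along the butter's long side, and its lower rim about a centimetre above the top of the butter. Touch neither butter nor dish and leave the jars and the mug where they stand; finish while still holding the cover there, motionless, so that I can see it will go straight down over the butter before we lower it.

Things in the scene. Friction and masses are not known exactly. Their poses are not given: they have to be found in the camera images.
- butter_cover: The butter cover, a loose upside-down rectangular box of plain aluminium, 110 mm (its x) by 142 mm (its y) outside, 102 x 134 mm inside, walls 4 mm, 58 mm high, open below, 92 mm high with its handle; about 0.35 kg. It starts standing on the table on its rim. Origin: centre of the lower rim (its underside), z up.
- cover_handle (a point): Centre, half-way up, of the wooden bar handle on top of the cover: an upright slab 16 mm thick (along the cover's x), 70 mm long (along its y) and 34 mm high, standing on the middle of the cover's top; this point is 75 mm above the lower rim and 17 mm above the cover's top face. Same axes as the cover.
- butter: The block of butter, 72 mm (its x) by 104 mm (its y), 40 mm high, rigid, lying loose in the middle of the dish with its sides parallel to the dish's. Origin: centre of its underside, 12 mm above the table.
- butter_top (a point): Centre of the top of the butter, 40 mm above its underside and 52 mm above the table; same axes as the butter.
- butter_dish: The wooden butter dish: a loose flat board 140 mm (its x) by 174 mm (its y), 12 mm thick, with a lip 5 mm wide round it up to 18 mm above the table. Origin: centre of its underside. It stands on one side (left or right) of the row of jars, the cover on the other; which is which varies.
- enamel_mug: Bystander in the row: dark enamel mug, 88 mm across, 112 mm with its handle, 80 mm high. Origin: middle of the underside of mug and handle. The row runs away from the robot along x, near y = 0, from about x = 0.37 to 0.69, between the cover and the dish; the mug is its near end.
- clip_jar: Bystander in the row: glass jar with a clip lid, 121 x 106 mm, 99 mm high. Origin: middle of its underside.
- spice_jar: Bystander in the row, at its far end: spice jar with a red cap, 45 mm across, 106 mm high (the tallest in the row). Origin: centre of its underside.

How it is judged:
By the outcome, as a careful person would: the job done as asked, in the order asked, and still so for the second after the job is handed in, while the arm keeps its last pose, push and grip.
It also fails if it takes over 38 s, if anything falls off the work surface, if the arm or the gripper's body presses on something with over 40 N, if the wrist force passes 120 N, or if a joint passes its speed limit or range.

## Working session

There is one attempt and no reset: what is moved stays moved. The work goes in short steps, Python scripts to look and compute and a tool call to move; the robot and the scene stay as the last step left them, time stands still between calls to the robot, and variables do not carry over. Pictures are saved under pics/ and viewed, at most 10 in all, crops included, and the job is handed in when it is done.

Besides the shell and the picture viewer there is one more tool, called as name([rows], argument=value, ...), one row to a line, values as JSON. carry_out: Moves the arm, as the interface text tells. Its arguments: {"type":"object","properties":{"deltas":{"type":"array","items":{"type":"array","items":{"type":"number"}}},"force":{"type":"number"}},"required":["deltas"]}

```bash
mkdir -p pics; cat > h.py <<'E'
import numpy as np, cv2
from workcell import manip, camera, ticket, boxes_of, outline_of
def cloud(p):
    f=240/np.tan(np.radians(p["vertical_fov"])/2); d=p["depth"]
    v,u=np.mgrid[:480,:640]
    c=np.stack([(u-p["cx"])/f*d,(v-p["cy"])/f*d,d],-1)
    return (c-np.array(p["t"]))@np.array(p["R"])   # R^T (c-t)
def rect(P,step=0):
    r=cv2.minAreaRect((P[:,:2]*1000).astype(np.float32)); return r
E
python3 - <<'E'
from h import *
t=camera("top"); s=camera("side")
cv2.imwrite("pics/a.png",np.hstack([cv2.resize(x["img"][:,:,::-1],(400,300)) for x in (t,s)]))
for n,p in (("top",t),("side",s)):
    X=cloud(p)
    for q in ["butter_cover","cover_handle","butter","butter_top","butter_dish","enamel_mug","clip_jar","spice_jar"]:
        b=boxes_of(q,p); o=outline_of(q,p)
        print(n,q,[(np.round(k["position"],3).tolist(),round(k["conf"],2)) for k in b[:2]])
        if o:
            m=o[0]["region"]&(p["depth"]>0); P=X[m]
            if len(P): print("   ",len(P),"pct z",np.round(np.percentile(P,[2,50,98],axis=0),3).tolist())
o=manip.get_obs(); print(o["position"],o["ee_rot"],o["clock"])
np.savez("a.npz",t=t["depth"])
E
```

```text
top butter_cover [([0.504, -0.25, 0.059], 0.56)]
    4619 pct z [[0.444, -0.326, 0.01], [0.503, -0.25, 0.056], [0.568, -0.18, 0.09]]
top cover_handle [([0.499, -0.251, 0.057], 0.71)]
    4631 pct z [[0.444, -0.327, 0.009], [0.503, -0.25, 0.056], [0.567, -0.18, 0.09]]
top butter []
    1904 pct z [[0.384, 0.204, 0.019], [0.416, 0.249, 0.043], [0.448, 0.297, 0.048]]
top butter_top [([0.414, 0.251, 0.047], 0.97)]
    2023 pct z [[0.382, 0.204, 0.015], [0.415, 0.249, 0.043], [0.448, 0.3, 0.048]]
top butter_dish [([0.413, 0.252, 0.01], 0.79)]
    4403 pct z [[0.347, 0.168, 0.005], [0.411, 0.248, 0.01], [0.484, 0.336, 0.017]]
top enamel_mug [([0.431, -0.021, 0.003], 0.72)]
    1856 pct z [[0.391, -0.061, -0.002], [0.433, -0.022, 0.003], [0.47, 0.036, 0.079]]
top clip_jar [([0.559, -0.004, 0.094], 0.7)]
    2698 pct z [[0.513, -0.049, 0.024], [0.559, -0.004, 0.094], [0.613, 0.042, 0.098]]
top spice_jar [([0.652, 0.006, 0.104], 0.74)]
    710 pct z [[0.64, -0.022, 0.017], [0.653, -0.002, 0.103], [0.682, 0.02, 0.107]]
side butter_cover [([0.49, -0.224, 0.055], 0.81), ([0.382, 0.303, 0.007], 0
[... 484 characters left out ...]
, 0.275, 0.041], [0.445, 0.307, 0.048]]
side butter_dish [([0.381, 0.304, 0.012], 0.96)]
    3006 pct z [[0.344, 0.175, 0.0], [0.38, 0.304, 0.01], [0.479, 0.344, 0.017]]
side enamel_mug [([0.424, 0.007, 0.052], 0.84)]
    1715 pct z [[0.388, -0.063, 0.002], [0.423, 0.005, 0.053], [0.47, 0.046, 0.078]]
side clip_jar [([0.548, 0.028, 0.065], 0.62)]
    2501 pct z [[0.511, -0.04, 0.004], [0.546, 0.032, 0.065], [0.607, 0.052, 0.096]]
side spice_jar [([0.65, 0.018, 0.058], 0.69), ([0.423, 0.002, 0.054], 0.65)]
    971 pct z [[0.638, -1.391, -0.646], [0.651, 0.016, 0.057], [1.685, 0.026, 0.105]]
[ 0.2581887  -0.56920345  0.25334178] [9.77422867e-01 2.11292536e-01 2.15601019e-05 4.98227283e-05] 1.7
```

View pics/a.png

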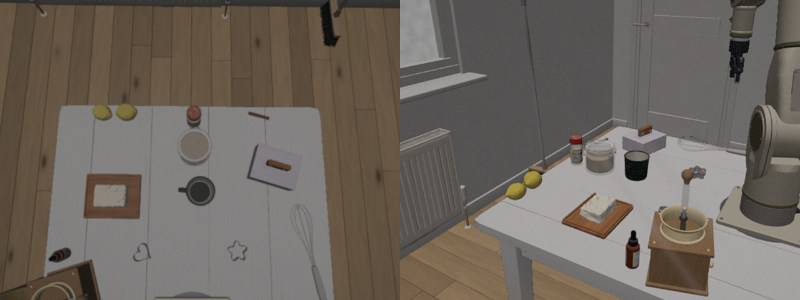

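```bash
cat >> h.py <<'E'
def fit(p,q,z0,z1,erode=0):
    o=outline_of(q,p)
    if not o: return q,None
    P=cloud(p)[o[0]["region"]&(p["depth"]>0)]
    P=P[(P[:,2]>z0)&(P[:,2]<z1)]
    m=np.median(P,0); P=P[np.hypot(*(P-m)[:,:2].T)<.13]
    (cx,cy),(w,h),a=rect(P)
    a=a if h>w else a-90   # direction of short side
    # long-side direction = a+90 about world z
    return q,(round(cx,1),round(cy,1)),(round(min(w,h),1),round(max(w,h),1)),"long dir deg",round((a+90)%180,1),"medz",round(m[2],4),"mean",np.round(P.mean(0)*1000,1).tolist(),len(P)
E
python3 - <<'E'
from h import *
from scipy.spatial.transform import Rotation as R
t=camera("top"); s=camera("side")
for p in (t,s):
    print(fit(p,"butter_cover",.05,.066)); print(fit(p,"butter_cover",.075,.11)); print(fit(p,"butter_top",.035,.06)); print(fit(p,"butter_dish",.004,.022))
X=cloud(t); m=(t["depth"]>0)&(X[...,2]>.11)&(X[...,0]<.9)&(abs(X[...,1])<.7)
n,l,st,c=cv2.connectedComponentsWithStats(m.astype(np.uint8))
for i in range(1,n):
    if st[i,4]>40: P=X[l==i]; print("tall",np.round(P.min(0),2),np.round(P.max(0),2))
print(R.from_quat(manip.get_obs()["ee_rot"]).as_matrix().round(3))
E
```

```text
('butter_cover', (507.4, -256.4), (110.8, 142.1), 'long dir deg', 73.5, 'medz', np.float64(0.0561), 'mean', [506.0, -254.4, 56.1], 3740)
('butter_cover', (507.2, -256.1), (17.1, 69.6), 'long dir deg', 73.3, 'medz', np.float64(0.0889), 'mean', [506.3, -255.0, 87.9], 368)
('butter_top', (416.8, 253.5), (66.3, 98.3), 'long dir deg', 90.0, 'medz', np.float64(0.0433), 'mean', [415.7, 252.3, 43.2], 1763)
('butter_dish', (415.9, 253.5), (139.9, 173.0), 'long dir deg', 89.5, 'medz', np.float64(0.0101), 'mean', [414.2, 251.5, 10.6], 4333)
('butter_cover', (505.4, -253.9), (115.2, 149.1), 'long dir deg', 74.2, 'medz', np.float64(0.0554), 'mean', [497.4, -235.8, 55.6], 879)
('butter_cover', (504.0, -252.1), (19.9, 71.4), 'long dir deg', 73.9, 'medz', np.float64(0.0839), 'mean', [503.4, -247.8, 84.1], 166)
('butter_top', (412.9, 256.2), (66.8, 101.1), 'long dir deg', 90.2, 'medz', np.float64(0.0433), 'mean', [409.8, 262.9, 42.9], 1243)
('butter_dish', (413.0, 259.0), (141.0, 174.0), 'long dir deg', 89.6, 'medz', np.float64(0.0102), 'mean', [397.4, 285.4, 10.6], 2705)
tall [0.14 0.24 0.11] [0.22 0.44 0.21]
[[ 0.911  0.413  0.   ]
 [ 0.413 -0.911 -0.   ]
 [-0.     0.    -1.   ]]
```

carry_out([
  [0.2, -0.1, 0, 0, 1],
  [0.4, -0.2, 0, 0, 1],
  [0.6, -0.3, 0, 0, 1],
  [0.79, -0.405, 0, 0, 1],
  [0.79, -0.405, 0, 0, 1],
])

```text
clock: 2.82
position: [0.3433, -0.4627, 0.2536]
ee_rot: [0.977, 0.213, 0.001, -0.0]
ft_force: [-0.7, 0.0, 0.5]
grip_width: 1.001
grasp_force: 0.0
```

carry_out([
  [0.2, -0.1, 0, 0, 1],
  [0.4, -0.2, 0, 0, 1],
  [0.6, -0.3, 0, 0, 1],
  [0.79, -0.405, 0, 0, 1],
  [0.79, -0.405, 0, 0, 1],
])

```text
clock: 3.45
position: [0.4253, -0.359, 0.2535]
ee_rot: [0.977, 0.213, 0.0, -0.0]
ft_force: [0.6, 0.1, 0.2]
grip_width: 1.001
grasp_force: 0.0
```

carry_out([
  [0.2, -0.1, 0, -0.25, 1],
  [0.4, -0.2, 0, -0.5, 1],
  [0.6, -0.3, 0, -0.75, 1],
  [0.79, -0.405, 0, -1, 1],
  [0.79, -0.405, 0, -1, 1],
])

```text
clock: 4.08
position: [0.5076, -0.2552, 0.2533]
ee_rot: [0.889, 0.459, 0.0, -0.0]
ft_force: [0.2, -0.4, 0.4]
grip_width: 0.998
grasp_force: 0.0
```

carry_out([
  [0, 0, 0, -0.3, 1],
  [0, 0, 0, -0.637, 1],
  [0, 0, 0, -0.637, 1],
  [0, 0, 0, -0.637, 1],
])

```text
clock: 4.58
position: [0.5062, -0.2574, 0.2533]
ee_rot: [0.803, 0.596, -0.0, 0.0]
ft_force: [-0.6, -0.3, -0.5]
grip_width: 0.999
grasp_force: 0.0
```

carry_out([
  [0, 0, 0.25, 0, 1],
  [0, 0, 0.5, 0, 1],
  [0, 0, 0.75, 0, 1],
  [0, 0, 0.9, 0, 1],
  [0, 0, 0.9, 0, 1],
])

```text
clock: 5.2
position: [0.5055, -0.2563, 0.1168]
ee_rot: [0.802, 0.597, -0.001, -0.001]
ft_force: [-0.1, -0.5, 0.1]
grip_width: 0.998
grasp_force: 0.0
```

```bash
python3 - <<'E'
from h import *
s=camera("side"); t=camera("top")
a=cv2.resize(s["img"][170:290,300:460,::-1],(400,300)); b=cv2.resize(t["img"][200:320,370:530,::-1],(400,300))
cv2.imwrite("pics/b.png",np.hstack([a,b]))
E
```

```text
(no output)
```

View pics/b.png

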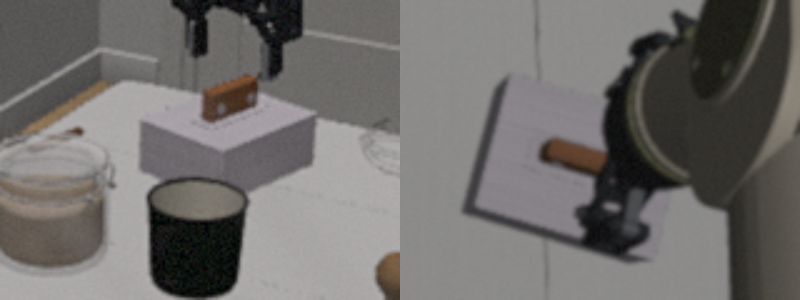

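The open fingers (left crop, about (195,50) and (270,70)) straddle the bar handle at (230,95), and the top view agrees. I'll descend and close.

carry_out([
  [0, 0, 0.1, 0, 1],
  [0, 0, 0.21, 0, 1],
  [0, 0, 0.21, 0, 1],
  [0, 0, 0.21, 0, 0.2],
  [0, 0, 0.21, 0, -0.3],
  [0, 0, 0.21, 0, -1],
  [0, 0, 0.21, 0, -1],
  [0, 0, 0.21, 0, -1],
  [0, 0, 0.21, 0, -1],
  [0, 0, 0.21, 0, -1],
], force=70)

```text
clock: 6.55
position: [0.5071, -0.2565, 0.0872]
ee_rot: [0.801, 0.598, 0.0, 0.0]
ft_force: [2.3, -0.6, 4.7]
grip_width: 0.174
grasp_force: 69.7
```

carry_out([
  [0, 0, -0.05, 0, -1],
  [0, 0, -0.15, 0, -1],
  [0, 0, -0.3, 0, -1],
  [0, 0, -0.45, 0, -1],
  [0, 0, -0.6, 0, -1],
  [0, 0, -0.75, 0, -1],
  [0, 0, -0.9, 0, -1],
  [0, 0, -1, 0, -1],
  [0, 0, -1, 0, -1],
  [0, 0, -1, 0, -1],
])

```text
clock: 7.8
position: [0.5062, -0.2562, 0.236]
ee_rot: [0.801, 0.598, -0.0, -0.001]
ft_force: [-0.2, -0.2, -2.9]
grip_width: 0.175
grasp_force: 68.9
```

```bash
python3 - <<'E'
from h import *
from scipy.spatial.transform import Rotation as R
s=camera("side")
cv2.imwrite("pics/c.png",cv2.resize(s["img"][60:300,240:560,::-1],(640,480)))
o=manip.get_obs(); M=R.from_quat(o["ee_rot"]).as_matrix(); print(o["position"],M.round(3).tolist(),o["ft_force"],o["torque"])
print("tool axes delta to butter",M.T@(np.array([.4163,.2535,0])-np.array([.507,-.2565,0])))
E
```

```text
[ 0.5061425  -0.25621022  0.23575529] [[0.284, 0.959, -0.002], [0.959, -0.284, 0.001], [0.0, -0.002, -1.0]] [ 0.53409381 -0.71718049 -3.0391522 ] [ 0.00798226 -0.005618    0.04205002]
tool axes delta to butter [ 0.46325772 -0.2317725   0.00052915]
```

View pics/c.png

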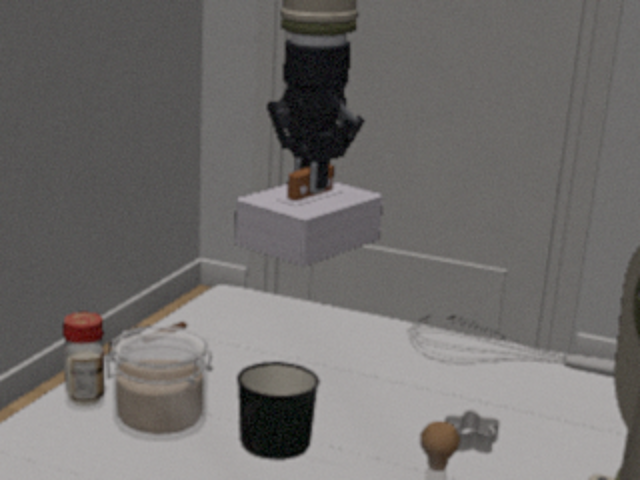

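carry_out([
  [0.08, -0.04, -0.05, 0, -1],
  [0.2, -0.1, -0.1, 0, -1],
  [0.35, -0.175, -0.1, 0, -1],
  [0.5, -0.25, -0.1, 0, -1],
  [0.65, -0.325, -0.1, 0, -1],
  [0.77, -0.386, -0.1, 0, -1],
])

```text
clock: 8.6
position: [0.4835, -0.1272, 0.2518]
ee_rot: [0.801, 0.599, -0.0, 0.0]
ft_force: [1.6, 0.8, -4.1]
grip_width: 0.17
grasp_force: 68.8
```

carry_out([
  [0.13, -0.065, 0, 0, -1],
  [0.26, -0.13, 0, 0, -1],
  [0.39, -0.195, 0, 0, -1],
  [0.52, -0.26, 0, 0, -1],
  [0.65, -0.325, 0, 0, -1],
  [0.77, -0.386, 0, 0, -1],
])

```text
clock: 9.35
position: [0.4609, -0.0005, 0.2518]
ee_rot: [0.801, 0.598, 0.0, 0.0]
ft_force: [1.1, -0.3, -3.3]
grip_width: 0.168
grasp_force: 68.8
```

carry_out([
  [0.13, -0.065, 0, 0, -1],
  [0.26, -0.13, 0, 0, -1],
  [0.39, -0.195, 0, 0, -1],
  [0.52, -0.26, 0, 0, -1],
  [0.65, -0.325, 0, 0, -1],
  [0.77, -0.386, 0, 0, -1],
])

```text
clock: 10.1
position: [0.4379, 0.1266, 0.2518]
ee_rot: [0.801, 0.598, 0.0, 0.0]
ft_force: [0.1, 0.6, -2.2]
grip_width: 0.17
grasp_force: 68.8
```

carry_out([
  [0.13, -0.065, 0, -0.07, -1],
  [0.26, -0.13, 0, -0.15, -1],
  [0.39, -0.195, 0, -0.25, -1],
  [0.52, -0.26, 0, -0.35, -1],
  [0.63, -0.315, 0, -0.45, -1],
  [0.72, -0.36, 0, -0.54, -1],
  [0.77, -0.386, 0, -0.54, -1],
  [0.77, -0.386, 0, -0.54, -1],
  [0.77, -0.386, 0, -0.54, -1],
])

```text
clock: 11.22
position: [0.416, 0.2517, 0.2517]
ee_rot: [0.709, 0.705, -0.0, 0.0]
ft_force: [0.2, 0.5, -2.3]
grip_width: 0.176
grasp_force: 68.8
```

```bash
cat > c.py <<'E'
from h import *
from scipy.spatial.transform import Rotation as R
o=manip.get_obs(); M=R.from_quat(o["ee_rot"]).as_matrix(); z=o["position"][2]-.0872
print(o["position"],M.round(3).tolist(),"rim",z)
t=camera("top"); s=camera("side")
for p in (t,s): print(fit(p,"butter_cover",z+.048,z+.068)); print(fit(p,"butter_dish",.004,.022)); print(fit(p,"butter_top",.035,.055))
import sys
cv2.imwrite("pics/%s.png"%sys.argv[1],np.hstack([cv2.resize(t["img"][200:380,80:320,::-1],(400,300)),cv2.resize(s["img"][200:440,200:520,::-1],(400,300))]))
E
python3 c.py d
```

```text
[0.41601912 0.25171729 0.25170698] [[0.006, 1.0, -0.0], [1.0, -0.006, -0.0], [-0.0, -0.0, -1.0]] rim 0.16450697936058917
('butter_cover', (417.0, 248.1), (110.2, 137.3), 'long dir deg', 89.0, 'medz', np.float64(0.2202), 'mean', [414.9, 216.9, 220.2], 3532)
('butter_dish', (414.6, 235.5), (134.9, 137.4), 'long dir deg', 90.2, 'medz', np.float64(0.0101), 'mean', [411.6, 192.3, 10.7], 1571)
('butter_top', (416.1, 206.6), (4.2, 60.5), 'long dir deg', 1.6, 'medz', np.float64(0.0393), 'mean', [418.4, 206.7, 39.9], 72)
('butter_cover', (414.9, 255.1), (112.8, 143.8), 'long dir deg', 89.4, 'medz', np.float64(0.2203), 'mean', [404.2, 273.2, 220.1], 2216)
('butter_dish', (412.5, 259.5), (140.3, 174.3), 'long dir deg', 89.8, 'medz', np.float64(0.0102), 'mean', [397.4, 285.5, 10.6], 2686)
('butter_top', (412.9, 257.5), (67.6, 97.7), 'long dir deg', 90.0, 'medz', np.float64(0.0431), 'mean', [409.9, 262.9, 42.8], 1241)
```

View pics/d.png

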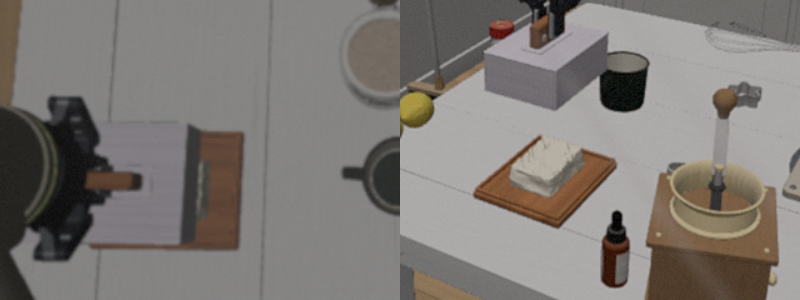

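carry_out([
  [0.017, 0, 0.08, 0, -1],
  [0.017, 0, 0.18, 0, -1],
  [0.017, 0, 0.28, 0, -1],
  [0.017, 0, 0.38, 0, -1],
  [0.017, 0, 0.47, 0, -1],
  [0.017, 0, 0.53, 0, -1],
  [0.017, 0, 0.53, 0, -1],
  [0.017, 0, 0.53, 0, -1],
])

```text
clock: 12.62
position: [0.416, 0.2551, 0.1727]
ee_rot: [0.709, 0.705, 0.0, 0.0]
ft_force: [-0.2, 0.7, -2.1]
grip_width: 0.173
grasp_force: 68.7
```

```bash
python3 c.py e
```

```text
[0.41602308 0.25512163 0.17271804] [[0.005, 1.0, 0.001], [1.0, -0.005, 0.0], [0.0, 0.001, -1.0]] rim 0.08551803792810317
('butter_cover', (416.4, 225.0), (83.7, 109.4), 'long dir deg', 179.6, 'medz', np.float64(0.1412), 'mean', [415.4, 219.0, 141.2], 2785)
('butter_dish', (415.7, 238.3), (139.2, 144.1), 'long dir deg', 89.3, 'medz', np.float64(0.0102), 'mean', [402.4, 198.1, 10.9], 1560)
('butter_top', (0.0, 0.0), (0.0, 0.0), 'long dir deg', 0.0, 'medz', np.float64(nan), 'mean', [nan, nan, nan], 0)
('butter_cover', (414.6, 257.9), (111.7, 145.1), 'long dir deg', 89.6, 'medz', np.float64(0.1414), 'mean', [404.4, 275.9, 141.2], 2333)
('butter_dish', (412.1, 259.9), (138.9, 172.6), 'long dir deg', 89.3, 'medz', np.float64(0.0102), 'mean', [396.8, 286.5, 10.7], 2678)
('butter_top', (412.2, 260.3), (66.7, 94.8), 'long dir deg', 90.2, 'medz', np.float64(0.0421), 'mean', [403.9, 279.3, 41.7], 699)
  return _methods._mean(a, axis=axis, dtype=dtype,
  ret = um.true_divide(
h.py:19: RuntimeWarning: Mean of empty slice.
  return q,(round(cx,1),round(cy,1)),(round(min(w,h),1),round(max(w,h),1)),"long dir deg",round((a+90)%180,1),"medz",round(m[2],4),"mean",np.round(P.mean(0)*1000,1).tolist(),len(P)
```

View pics/e.png

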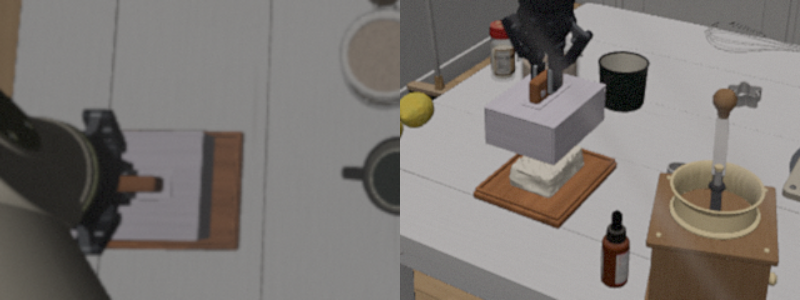

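carry_out([
  [0, -0.006, 0.04, 0, -1],
  [0, -0.006, 0.09, 0, -1],
  [0, -0.006, 0.13, 0, -1],
  [0, -0.006, 0.155, 0, -1],
  [0, -0.006, 0.155, 0, -1],
  [0, -0.006, 0.155, 0, -1],
  [0, -0.006, 0.155, 0, -1],
  [0, -0.006, 0.155, 0, -1],
])

```text
clock: 14.02
position: [0.415, 0.2549, 0.1492]
ee_rot: [0.709, 0.705, 0.0, 0.0]
ft_force: [1.0, -0.5, -3.6]
grip_width: 0.169
grasp_force: 68.8
```

```bash
python3 c.py f 2>/dev/null; python3 -c "
from h import *
p=camera('side')
for q in ['enamel_mug','clip_jar','spice_jar']: print(q,boxes_of(q,p)[0]['position'])"
```

```text
[0.41495577 0.25493106 0.14918939] [[0.005, 1.0, 0.0], [1.0, -0.005, -0.0], [-0.0, 0.0, -1.0]] rim 0.06198938869606549
('butter_cover', (415.5, 223.7), (81.5, 109.7), 'long dir deg', 179.3, 'medz', np.float64(0.1176), 'mean', [414.4, 218.7, 117.6], 2613)
('butter_dish', (415.6, 236.0), (138.1, 139.0), 'long dir deg', 179.3, 'medz', np.float64(0.0105), 'mean', [401.7, 193.9, 11.3], 1187)
('butter_top', None)
('butter_cover', (413.8, 256.4), (113.3, 148.2), 'long dir deg', 90.1, 'medz', np.float64(0.1177), 'mean', [403.7, 275.1, 117.6], 2355)
('butter_dish', (412.0, 260.7), (140.0, 170.7), 'long dir deg', 89.7, 'medz', np.float64(0.0102), 'mean', [395.1, 289.4, 10.6], 2524)
('butter_top', (413.0, 303.8), (10.0, 62.5), 'long dir deg', 4.4, 'medz', np.float64(0.038), 'mean', [412.6, 303.4, 38.1], 106)
enamel_mug [0.4218, 0.0044, 0.0543]
clip_jar [0.521, 0.0191, 0.028]
spice_jar [0.653, 0.0138, 0.0512]
```

View pics/f.png

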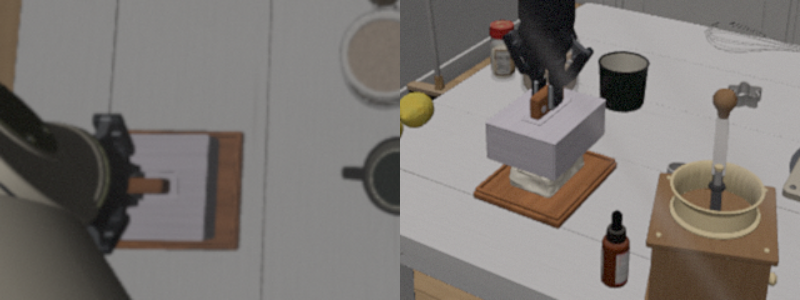

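The cover hovers level over the butter, with the rim about 62 mm up and the dish margins even. The mug and jars still stand in place.

```bash
python3 -c "
from workcell import ticket
print(ticket.hand_in())"
```

```text
the job is handed in; nothing more can be done
None
```

The job is handed in: the gripper holds the cover still and level over the butter, centred to within a few millimetres and square to within about half a degree, its rim about 1 cm above the butter's top, and nothing was seen to be touched or moved on the way.

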